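Load a bonded test block and index the slide to the dial gauge

ROBOT

A 6-joint arm with a two-finger parallel gripper is mounted at the origin on the work surface. World frame = base frame: x ahead of the robot, y to its left, z up, the work surface at z = 0. Lengths are in mm, angles in rad, forces in N, time in s.
With the tool pointing down it reaches from about 300 to 775 mm from the base axis. Payload 14.6 kg.
Tool frame: the origin (TCP) lies at the very end of the fingers, on their centre line; the grasp point (between the pads) lies robot.hold_point_z behind it (robot.hold_point_z is the distance from the TCP to the grasp point, in mm); z points along the fingers, y is the line along which they close (so a half turn about z gives the same grasp; the last joint's range is limited). The gripper opens to 94 mm and grips with 3 to 60 N. Pads are 16 mm wide; open, the fingers measure 119 mm over their backs; the gripper's body (75 mm by 177 mm) begins 78 mm behind the grasp point.
Start: joints at [-1.409, 0.3, 1.521, -0, 1.321, -0.067], TCP at [124.739, -535.658, 205.446] pointing down, gripper open.
Joint ranges: [-3.03, 3.03], [-0.79, 2.21], [0.23, 2.52], [-1.04, 4.18], [0, 3.07], [-2.55, 2.55]. Speed limits (rad/s): [2.22, 2.22, 2.57, 3.14, 3.14, 3.14].

INTERFACE

Orientations are given as a unit quaternion [w, x, y, z].
In Python, from cell import robot gives the robot as it stands. The module is installed in compiled form; this text tells all that it offers.
- The arm moves only by the tool send_rows, never from a script. Its argument "moves" is a list that holds one entry, the list of rows, each a list of 6 numbers: the shift along the world's x, y, z in m, then the turn, a rotation vector about the world's x, y, z in degrees. A call has 1 to 5 rows; each row shifts and turns the commanded pose from where the row before left it; what a row does not reach is not made up. A row lasts 1/10 s, in which the tool goes at most 50 mm and 8.59 degrees, less where a joint would pass 70% of its speed; a pose out of reach is approached as far as the arm can. A call is refused whole if a number of a shift passes 0.05 or a number of a turn 8.59, either way. A call with a gripper value outside its range is refused whole. "jaw" is the closure, from 0 (fully open) to 1 (shut), set as the call begins (left out, the last holds). The fingers move at their own pace and stop on an object; the grip force is fixed at half the most. Time passes only in rows, so rows that do not move let the fingers close. It gives the time, the measured TCP pose, the force, the opening and the grip force at its end, in the units of the state.
- robot.get_obs(): the state, without advancing time (a new reading comes with each control period).
- robot.capture(name): name is "scene" or "top" or "wrist"; returns the picture (480x640x3 uint8, red, green, blue); there is no depth.
- robot.get_calibration(name): a dict with "camera_matrix" (3x3 intrinsics, pixels), "R" (3x3) and "t" (3): a world point X has camera coordinates R X + t. Camera axes: x right, y down, z forward; pixel columns grow to the right and rows downward; lengths in mm; the calibration is good to about 2 mm. A picture is of the moment at which its call begins: read the wrist's pose just before it. get_calibration takes no time and is no camera call; for the wrist camera it gives the pose at the moment of the call.
- robot.finish_job(): hands the job in; it is judged then, once.
Trained networks look in the newest picture that a camera, given by its name, has taken for a name from the list of things; names that differ only in an ending like _2 or _b are one class to them, and where a whole thing is asked for, a point or a joint stands for the part that bears it (a point fixed in the world has none). Each returns a list of dicts, best first, with "conf" (0 to 1); they miss things now and then, are a little off and sometimes report something else, mostly with a low value. They report only what shows in the picture. A call takes as long as a camera call. They do not tell look-alikes from the thing itself.
- robot.spot_in(thing, camera): "rect" ([left, top, right, bottom] as shares, 0 to 1, of the picture: columns of its width, rows of its height, round what is visible of it).
The state is a dict: "time_s": time; "joint_pos": joint angles; "qvel": joint speeds; "tau": joint torques, N m; "tool_pos": TCP position; "tcp_rot": TCP orientation; "wrist_force": force on the tool from outside, world axes, zero at the start; "moment": the same for the moment, N m; "finger_gap": opening from 0.0 (shut) to 1.0 (fully open); "grip_force": force on a finger pad.
Only numpy, scipy, OpenCV 4.12 (cv2) and the standard library are available. Lean on these libraries where they do the work, as an engineer would, in place of code of your own. Each camera call takes 0.05 s, during which the arm holds its last target. There are 200 camera calls.

TASK

Lay the bonded test block in the pocket of the specimen holder on the bench, then set the loaded holder squarely into the nest on the slide carriage. Then pull up the spring plunger's knob, shift the carriage one hole over to the station with the dial gauge, and let the pin snap fully home there, so that the carriage is locked with the holder opposite the gauge's probe; leave everything else on the bench where it is.

Things in the scene. Friction and masses are not known exactly. Their poses are not given: they have to be found in the camera images.
- fixture: The fixed slide fixture: dark steel base plate 300 mm along its y, 215 mm along its x, 12 mm thick, lying on the bench. Origin on the bench top, z up; its y axis is the sliding direction; +x points to the side with the two stations, and the knob is on the -x side. At x = -60 mm a light-metal index bar runs along y (top 24 mm above the bench) with five holes, at y = -80, -40, 0, +40 and +80 mm
- carriage (a joint): slide position (m) of the T-shaped light-metal carriage along the fixture's +y; 0 = middle hole, where it starts locked; the holes are 0.040 apart, the travel is +-0.084. With the pin out it slides with about 1.5 N and stays where it is left
- plunger (a joint): how far (m) the spring plunger is pulled up: 0 = pin fully home in a hole, clear of the index bar from 0.010 on, stop at 0.016. The spring pulls it down with 3.5 N at 0 and 7.5 N at the stop; let go between holes, the round-nosed pin rides on the bar and drops into the next hole it meets. Let go within 2 mm of a hole it centres itself; the pin has about 1 mm of play in a hole
- knob (a point): centre of the plunger's upright round black knob, 26 mm diameter and 22 mm high, on the carriage's narrow tongue; axes as the fixture's. 64.5 mm above the bench at rest; under it a steel barrel 18 mm in diameter reaches 51 mm above the bench, and the tongue (36 mm wide) 36 mm above the bench. It lies 75 mm from the nest centre towards the fixture's -x and is pulled straight up
- nest (a point): centre of the flat nest floor on the carriage, 36 mm above the bench; axes as the fixture's. Low guides 9 mm high at its two ends and four corners enclose a space of 102 mm (along y) by 52 mm (along x), 3 mm free all round the holder; the middle 66 mm of the two long sides are open for the fingers
- holder_mid (a point): centre, half-way up, of the loose dark steel specimen holder: a plate 46 mm (its x) by 96 mm (its y) and 12 mm thick, with low lugs on top up to 17 mm that leave a shallow pocket 56 mm (y) by 32 mm (x), floor 12 mm above the holder's underside; the long sides of the pocket are open over the middle 28 mm. This point is 8.5 mm above its underside. About 0.2 kg. Symmetric under a half turn; it fits the nest with its y along the nest's y
- block_mid (a point): centre, half-way up, of the loose bonded test block: two light-metal layers with a dark layer between, 26 mm (x) by 50 mm (y) by 22 mm high, about 0.08 kg. Symmetric under a half turn; it fits the holder's pocket, long side along the holder's long side, 3 mm free all round, and then stands with this point 14.5 mm above holder_mid
- gauge: the dial gauge, fixed on the +x edge of the fixture: round dial facing up (42 mm across, top 77 mm above the bench) with a thin level probe pointing at the carriage's path. Origin under its centre, on the 12 mm base plate, axes as the fixture's. It stands opposite one of the two holes next to the middle one (fixture y = +40 or -40 mm)
- blank: the unused station opposite the other neighbouring hole: a plain steel block 36 x 34 mm, top 56 mm above the bench, no dial and no probe. Origin under its centre, on the base plate
- tape_roll: bystander, leave alone: roll of paper tape lying flat, 90 mm across, 19 mm high; origin at the centre of its underside
- solvent: bystander, leave alone: white plastic bottle, 52 mm across, 130 mm high; origin at the centre of its underside
- driver: bystander, leave alone: screwdriver lying down; origin at the centre of its underside as it lies
- caliper: bystander, leave alone: calliper lying flat, 190 mm long; origin at the centre of its underside as it lies
- jar: bystander, leave alone: small glass jar with a steel lid, 56 mm across, 60 mm high; origin at the centre of its underside
Not all that is in view belongs to the job. Of the things that look like the part that bears block_mid, take the one that is farthest to the robot's right at the start.

How it is judged (in metres and radians):
On the way, in this order (a step that is already met when the one before it is completed fails the run):
1. the test block lies flat in the holder's pocket while the holder is still off the carriage (x of block_mid in the frame of holder_mid between -0.006 and 0.006 m and y of block_mid in the frame of holder_mid between -0.006 and 0.006 m and z of block_mid in the frame of holder_mid between 0.0115 and 0.0175 m and angle between the y axis of block_mid and the y axis of holder_mid, either way round below 0.2 rad and distance between holder_mid and nest above 0.06 m), for 0.2 s.
2. the holder, with the block in it, sits flat in the carriage's nest (x of block_mid in the frame of holder_mid between -0.006 and 0.006 m and y of block_mid in the frame of holder_mid between -0.006 and 0.006 m and z of block_mid in the frame of holder_mid between 0.0115 and 0.0175 m and angle between the y axis of block_mid and the y axis of holder_mid, either way round below 0.2 rad and x of holder_mid in the frame of nest between -0.006 and 0.006 m and y of holder_mid in the frame of nest between -0.006 and 0.006 m and z of holder_mid in the frame of nest between 0.0055 and 0.0115 m and angle between the y axis of holder_mid and the y axis of nest, either way round below 0.15 rad), for 0.2 s.
3. with the loaded holder aboard, the plunger is pulled clear of its hole (all of step 2 and value of joint plunger above 0.009 m), for 0.1 s.
At the end, for the whole second after the job is handed in: Carriage within 4 mm of the gauge along the slide, plunger home within 2.5 mm; holder flat in the nest (6 mm along each nest axis, height 3 mm, 0.15 rad); block flat in the holder (6 mm along each holder axis, height 3 mm, 0.2 rad); both at rest (all of step 2 and y of nest in the frame of gauge between -0.004 and 0.004 m and value of joint plunger below 0.0025 m and linear speed of each of holder, block below 0.02 m/s); the robot touches nothing.
It fails at once if a bystander is pushed more than 30 mm from its place (distance of any of tape_roll, solvent, driver, caliper, jar from where it was at the start of the episode above 0.03 m).
It also fails if it takes over 54 s, if anything falls off the work surface, if the arm or the gripper's body presses on something with over 40 N, if the wrist force passes 120 N, or if a joint passes its speed limit or range.

## Working session

There is one attempt and no reset: what is moved stays moved. The work goes in short steps, Python scripts to look and compute and a tool call to move; the robot and the scene stay as the last step left them, time stands still between calls to the robot, and variables do not carry over. Pictures are saved under pics/ and viewed, at most 10 in all, crops included, and the job is handed in when it is done.

Besides the shell and the picture viewer there is one more tool, called after ">>>" in YAML: its name, and indented under it one key for each argument. send_rows: Moves the arm, as the interface text tells. Its arguments: {"type":"object","properties":{"moves":{"type":"array"},"jaw":{"type":"number"}},"required":["moves"]}

```bash
mkdir -p pics
cat > h.py <<'E'
import numpy as np, cv2
from cell import robot
def cap(n,f):
    im=robot.capture(n); cv2.imwrite('pics/'+f,im[:,:,::-1]); return im
def cal(n):
    c=robot.get_calibration(n); return [np.array(c[k],float) for k in('camera_matrix','R','t')]
def p2w(c,u,v,z):
    K,R,t=c; d=R.T@np.linalg.solve(K,[u,v,1]); o=-R.T@t
    return o+d*(z-o[2])/d[2]
def w2p(c,X):
    K,R,t=c; p=K@(R@np.asarray(X,float)+t); return p[:2]/p[2]
E
python3 - <<'E'
from h import *
o=robot.get_obs(); print(o, robot.hold_point_z)
for n in('top','scene'):
    cap(n,n+'0.png'); c=cal(n); print(n,-c[1].T@c[2])
    for th,z in(('fixture',12),('carriage',36),('knob',64),('holder_mid',12),('block_mid',11),('gauge',77),('blank',56),('tape_roll',10),('solvent',60),('driver',10),('caliper',5),('jar',40)):
        for d in robot.spot_in(th,n)[:4]:
            r=np.array(d['rect'])*[640,480,640,480]; print(th,round(d['conf'],2),r.round(),p2w(c,(r[0]+r[2])/2,(r[1]+r[3])/2,z).round())
E
```

```text
{'time_s': 0.0, 'joint_pos': array([-1.40861734e+00,  3.00459083e-01,  1.52158780e+00, -9.18093958e-06,
        1.32072627e+00, -6.65904078e-02]), 'qvel': array([-0.00175585, -0.00065793, -0.00038779,  0.00010272, -0.00045734,
       -0.00012915]), 'tau': array([-1.50225183e-03, -5.31809664e+01, -3.52739096e+01,  7.07448344e-02,
        2.45594530e-02, -6.55714962e-05]), 'tool_pos': array([ 124.68427483, -535.40035674,  204.8900892 ]), 'tcp_rot': array([-5.89365594e-04,  9.93464897e-01,  1.14136538e-01, -3.26418730e-05]), 'wrist_force': array([0.314319  , 0.42546238, 0.02701083]), 'moment': array([-0.02342669, -0.00535032,  0.05287131]), 'grip_force': 0.0, 'finger_gap': 0.9991680140592971} 18.8
top [ 414.04306368   48.15577766 1390.13555981]
fixture 0.57 [238. 179. 345. 265.] [577. 128.  12.]
carriage 0.89 [270. 206. 311. 259.] [545. 127.  36.]
knob 0.62 [286. 244. 293. 249.] [503. 127.  64.]
knob 0.33 [361. 263. 372. 333.] [368. -85.  64.]
holder_mid 0.71 [388. 232. 425. 260.] [ 515. -203.   12.]
block_mid 0.71 [451. 256. 472. 264.] [ 480. -360.   11.]
block_mid 0.58 [403. 313. 417.
[... 903 characters left out ...]
.  64.]
holder_mid 0.62 [215. 284. 251. 325.] [ 524. -205.   12.]
block_mid 0.85 [142. 321. 174. 350.] [ 486. -363.   11.]
block_mid 0.61 [196. 261. 221. 282.] [ 389. -172.   11.]
block_mid 0.53 [159. 257. 184. 269.] [ 297. -212.   11.]
gauge 0.61 [352. 241. 382. 278.] [687.  39.  77.]
blank 0.8 [375. 237. 403. 261.] [682. 131.  56.]
tape_roll 0.7 [234. 346. 283. 388.] [ 692. -281.   10.]
solvent 0.87 [321. 295. 348. 354.] [ 755. -144.   60.]
solvent 0.62 [378. 237. 403. 260.] [686. 129.  60.]
driver 0.88 [221. 248. 260. 275.] [414. -97.  10.]
caliper 0.68 [363. 185. 421. 201.] [474. 438.   5.]
jar 0.89 [138. 270. 163. 306.] [ 380. -309.   40.]
jar 0.23 [322. 214. 378. 260.] [568. 127.  40.]
```

Run:
```python
import cv2
im=cv2.imread('pics/top0.png')[140:340,220:480]; cv2.imwrite('pics/top0c.png',cv2.resize(im,(780,600),interpolation=cv2.INTER_CUBIC))
```

```text
(no output)
```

View pics/top0c.png

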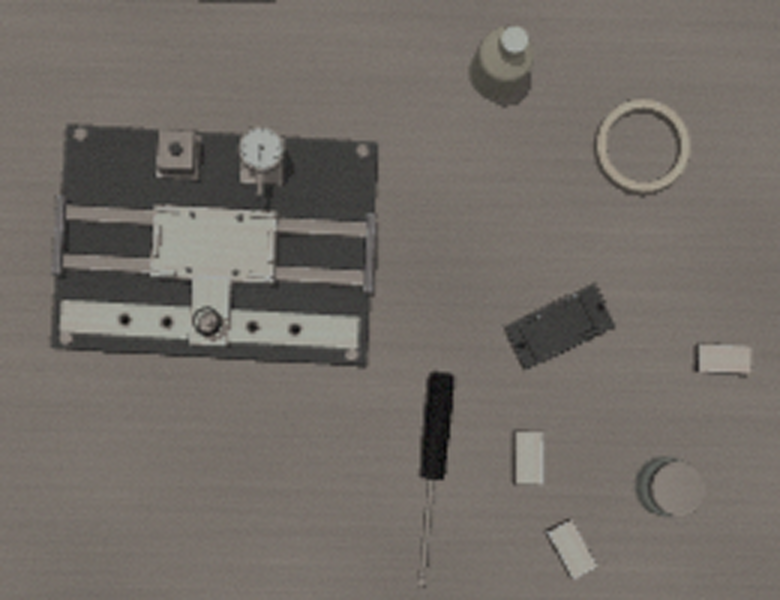

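Top crop (x3, offset 220,140): the fixture is at left, slightly turned, with the gauge dial at (262,150), so the gauge is towards -y from the middle. The holder is at (560,325), and the rightmost block, which I need, is at (723,359). The decoy blocks are at (530,457) and (572,548).

>>> send_rows:
  moves:
    - [[0.035,0.017,0,0,0,7.4],[0.035,0.017,0,0,0,7.4],[0.035,0.017,0,0,0,7.4],[0.035,0.017,0,0,0,7.4],[0.035,0.017,0,0,0,7.4]]

```text
time_s: 1.8
tool_pos: [301.0, -449.8, 205.6]
tcp_rot: [0.0, 0.905, 0.426, -0.0]
wrist_force: [0.2, -1.0, -0.0]
finger_gap: 1.003
grip_force: 0.0
```

>>> send_rows:
  moves:
    - [[0.035,0.017,0,0,0,7.4],[0.035,0.017,0,0,0,7.4],[0.035,0.017,0,0,0,7.4],[0.035,0.017,0,0,0,7.4],[0.035,0.017,0,0,0,7.4]]

```text
time_s: 2.3
tool_pos: [476.1, -364.7, 205.5]
tcp_rot: [0.0, 0.723, 0.691, -0.0]
wrist_force: [0.3, -0.4, 0.7]
finger_gap: 0.998
grip_force: 0.0
```

```bash
cat >> h.py <<'E'
from scipy.spatial.transform import Rotation as Ro
def st():
    o=robot.get_obs(); q=o['tcp_rot']; M=Ro.from_quat([q[1],q[2],q[3],q[0]]).as_matrix()
    print('t',round(o['time_s'],2),'tcp',o['tool_pos'].round(1),'jaw deg',round(np.degrees(np.arctan2(M[1,1],M[0,1])),2),'z',M[:,2].round(3),'F',o['wrist_force'].round(1),'gap',round(o['finger_gap']*94,1),'gf',round(o['grip_force'],1),'q',o['joint_pos'].round(2))
def spots(n,things):
    c=cal(n)
    for th,z in things:
        for d in robot.spot_in(th,n)[:4]:
            r=np.array(d['rect'])*[640,480,640,480]; print(th,round(d['conf'],2),r.round(),p2w(c,(r[0]+r[2])/2,(r[1]+r[3])/2,z).round(1))
E
python3 - <<'E'
from h import *
st(); cap('wrist','w1.png'); c=cal('wrist'); print(-c[1].T@c[2],c[1])
spots('wrist',(('block_mid',22),('holder_mid',12)))
E
```

```text
t 2.3 tcp [ 476.1 -364.7  205.5] jaw deg -2.59 z [ 0. -0. -1.] F [ 0.3 -0.4  0.7] gap 93.8 gf 0.0 q [-0.71  0.41  1.37 -0.    1.36 -0.67]
[ 482.40763475 -286.02766158  385.06462153] [[ 0.99941576 -0.03415473  0.0012646 ]
 [-0.03331521 -0.96525389  0.25918146]
 [-0.00763161 -0.25907217 -0.96582782]]
block_mid 0.75 [163.   1. 228.   5.] [ 386.6 -190.    22. ]
block_mid 0.57 [314. 178. 344. 238.] [ 484.3 -353.7   22. ]
holder_mid 0.83 [315.   2. 406.  83.] [ 514.2 -220.9   12. ]
```

View pics/w1.png

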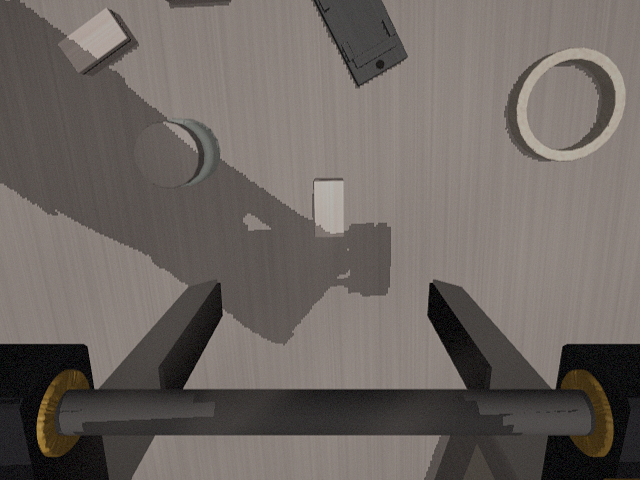

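The wrist view shows the target block upright at columns 314-344, rows 181-237. Part of it is in the gripper's shadow. The holder's near end is at the top, with its corner at (360,86).

Run:
```python
from h import *
c=cal('wrist'); im=cv2.imread('pics/w1.png'); g=cv2.cvtColor(im,cv2.COLOR_BGR2GRAY)
print(g[172:186,330], g[226:246,330], g[226:246,322]); print(g[200,306:352]); print(g[215,306:352])
for uv in((314,180),(344,180),(344,237),(315,237)): print(p2w(c,*uv,22).round(1))
```

```text
[132 134 135 134 136 124  99  68 111 164 182 180 181 179] [171 171 171 174 172 171 173 156 118 123 119  99  94  93  92  89  95  93
  98  93] [170 154 113 115 116 119 118 118 116 119 116  99  91  93  91  96  89  92
  88  91]
[131 135 137 137 136 140  91  84 153 178 173 173 175 171 173 173 173 177
 173 174 173 177 175 173 177 177 177 174 170 172 170 174 171 170 173 172
 175 156 138 135 134 133 135 132 139 138]
[132 131 132 138 137 138  92  89 117 176 172 171 171 171 170 169 172 173
 171 170 171 174 171 171 172 176 173 172 170 170 168 173 170 172 172 171
 173 158 135 132 135 134 135 133 134 138]
[ 468.6 -331.4   22. ]
[ 494.2 -332.7   22. ]
[ 492.4 -382.9   22. ]
[ 466.7 -381.7   22. ]
```

>>> send_rows:
  moves:
    - [[0.0045,0.0075,-0.045,0,0,0],[0,0,-0.045,0,0,0],[0,0,-0.045,0,0,0],[0,0,-0.045,0,0,0],[0,0,-0.0215,0,0,0]]

```text
time_s: 2.95
tool_pos: [476.8, -357.7, 0.2]
tcp_rot: [-0.002, 0.726, 0.688, -0.0]
wrist_force: [-6.4, 1.9, 32.3]
finger_gap: 1.0
grip_force: 19.1
```

>>> send_rows:
  moves:
    - [[0,0,0,0,0,0],[0,0,0,0,0,0],[0,0,0,0,0,0],[0,0,0,0,0,0],[0,0,0,0,0,0]]
  jaw: 1

```text
time_s: 3.45
tool_pos: [479.2, -358.4, 4.2]
tcp_rot: [0.0, 0.725, 0.689, 0.0]
wrist_force: [0.4, 0.1, -0.0]
finger_gap: 0.608
grip_force: 0.0
```

Run:
```python
from h import *
st()
```

```text
t 3.45 tcp [ 479.2 -358.4    4.2] jaw deg -2.92 z [ 0. -0. -1.] F [ 0.4  0.1 -0. ] gap 57.2 gf 0.0 q [-0.7   0.64  1.54 -0.    0.97 -0.65]
```

>>> send_rows:
  moves:
    - [[0,0,0,0,0,0],[0,0,0,0,0,0],[0,0,0,0,0,0],[0,0,0,0,0,0],[0,0,0,0,0,0]]

```text
time_s: 3.95
tool_pos: [479.3, -358.1, 4.0]
tcp_rot: [0.0, 0.725, 0.689, 0.0]
wrist_force: [-0.6, -1.1, 0.6]
finger_gap: 0.275
grip_force: 30.0
```

>>> send_rows:
  moves:
    - [[0,0,0,0,0,0],[0,0,0.02,0,0,0],[0,0,0.04,0,0,0],[0,0,0.04,0,0,0],[0,0,0.02,0,0,0]]

```text
time_s: 4.45
tool_pos: [479.9, -358.7, 127.5]
tcp_rot: [0.002, 0.725, 0.689, 0.0]
wrist_force: [-0.1, 0.7, -1.1]
finger_gap: 0.274
grip_force: 30.0
```

Run:
```python
from h import *
st()
cap('wrist','w2.png')
spots('wrist',(('holder_mid',12),('block_mid',130)))
```

```text
t 4.45 tcp [ 479.9 -358.7  127.5] jaw deg -2.89 z [ 0.003 -0.003 -1.   ] F [-0.1  0.7 -1.1] gap 25.8 gf 30.0 q [-0.7   0.48  1.46  0.    1.2  -0.65]
holder_mid 0.71 [318.   3. 420.  82.] [ 516.4 -232.6   12. ]
block_mid 0.95 [ 0.  0. 82. 75.] [ 376.9 -244.2  130. ]
block_mid 0.85 [291. 247. 358. 368.] [ 480.5 -363.   130. ]
```

>>> send_rows:
  moves:
    - [[0.021,0.012,0.015,0,0,7.5],[0.021,0.012,0.015,0,0,7.5],[0.021,0.012,0.015,0,0,7.5],[0.021,0.012,0.015,0,0,7.5],[0,0,0,0,0,0]]

```text
time_s: 5.1
tool_pos: [565.1, -308.7, 183.5]
tcp_rot: [0.0, 0.519, 0.855, 0.0]
wrist_force: [-0.4, -0.1, -0.4]
finger_gap: 0.276
grip_force: 30.0
```

Run:
```python
from h import *
st()
im=cap('wrist','w3.png'); c=cal('wrist'); np.savez('w3.npz',*c)
spots('wrist',(('holder_mid',12),('block_mid',180)))
```

```text
t 5.1 tcp [ 565.1 -308.7  183.5] jaw deg 27.44 z [ 0.  0. -1.] F [-0.4 -0.1 -0.4] gap 25.9 gf 30.0 q [-0.56  0.53  1.25  0.    1.36 -1.04]
holder_mid 0.93 [294.   3. 351. 131.] [ 507.1 -202.2   12. ]
block_mid 0.83 [290. 247. 360. 368.] [ 566.4 -313.5  180. ]
```

View pics/w3.png

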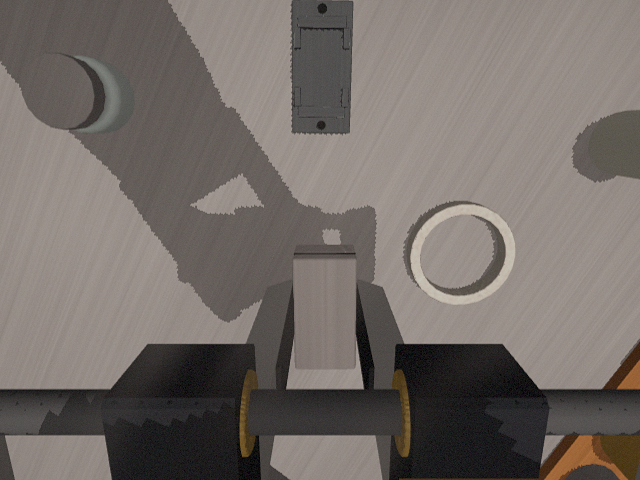

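The wrist view shows the holder nearly in line with the held block: columns 292-352, bottom edge at row 133, holes at (322,8) and (321,125). The block's top face spans (294-356, 255-369).

Run:
```python
from h import *
z=np.load('w3.npz'); c=[z[k] for k in z]
T=np.array([565.1,-308.7]); a=np.radians(27.44); ex=np.array([np.cos(a),np.sin(a)]); ey=np.array([-ex[1],ex[0]])
L=lambda p:((p[:2]-T)@ex).round(1).item()*1.0
def loc(n,u,v,zz):
    p=p2w(c,u,v,zz); d=p[:2]-T; print(n,p.round(1),'local',(d@ex).round(1),(d@ey).round(1))
for zz in(12,17):
    loc('h1',322,8,zz);loc('h2',321,125,zz);loc('bl',292,133,zz);loc('br',350,133,zz); loc('r0',353,3,zz); loc('l0',293,3,zz)
# pocket lug inner corners
for uv in((302,29),(343,29),(302,104),(343,104)): loc('lug',*uv,14)
for uv in((294,255),(355.5,255),(295.5,369),(355.5,369)): loc('blk',*uv,201.5)
g=cv2.cvtColor(cv2.imread('pics/w3.png'),cv2.COLOR_BGR2GRAY)
print(g[5:140,321]); print(g[66,285:360]);print(g[120,285:360]);print(g[20,285:360])
cv2.imwrite('pics/w3c.png',cv2.resize(cv2.imread('pics/w3.png')[0:140,260:380],(514,600),interpolation=cv2.INTER_CUBIC)*1.6//1)
```

```text
h1 [ 488.3 -165.9   12. ] local -2.4 162.1
h2 [ 525.8 -241.2   12. ] local -3.8 78.0
bl [ 507.9 -257.3   12. ] local -27.1 71.9
br [ 549.3 -236.2   12. ] local 19.4 71.7
r0 [ 507.3 -152.4   12. ] local 20.7 165.3
l0 [ 467.6 -172.7   12. ] local -23.9 165.6
h1 [ 488.9 -167.    17. ] local -2.4 160.9
h2 [ 525.9 -241.2   17. ] local -3.7 77.9
bl [ 508.2 -257.1   17. ] local -26.7 72.0
br [ 549.  -236.2   17. ] local 19.1 71.7
r0 [ 507.6 -153.7   17. ] local 20.4 164.1
l0 [ 468.4 -173.7   17. ] local -23.6 164.3
lug [ 481.6 -185.8   14. ] local -17.5 147.5
lug [ 509.  -171.8   14. ] local 13.3 147.3
lug [ 505.4 -233.9   14. ] local -18.5 93.9
lug [ 534.  -219.3   14. ] local 13.6 93.7
blk [ 540.8 -290.6  201.5] local -13.2 27.3
blk [ 562.5 -279.5  201.5] local 11.2 27.1
blk [ 563.7 -336.   201.5] local -13.8 -23.6
blk [ 586.5 -324.3  201.5] local 11.8 -23.7
[ 30  29  35  29  33  29  24  27  55  83  78  71  80  82  76  79  79  79
  81  78  83  81  70  31  37  65  80  85  82  79  83  80  82  80  82  83
  80  79  83  82  83  83  80  80  79  82  77  82  80  82  82  79  80  83
  80  83  79  7
[... 650 characters left out ...]
 70  81  81  84  83  84  83  78  87  80  82
  87  83  82  83  86  83  85  81  83  79  80  81  89  81  85  82  74  69
  70  75  78  84  82  83  85  83  83  83  82  82  86  83  81  85  80  79
  81  82  80  83  80  80  82  84  85  80  67 147 147 147 146 148 146 146
 142 143 146]
[145 145 144 145 149 149 121  73  81  79  81  82  82  73  81  80  77  80
  81  78  80  77  78  75  79  76  77  78  81  81  80  78  75  83  80  77
  79  75  75  80  77  79  81  79  79  80  81  79  82  79  79  80  77  81
  82  78  78  79  83  81  84  67  83  87  87  80  83  73 139 142 142 146
 145 143 143][ WARN:0@0.559] global loadsave.cpp:1063 imwrite_ Unsupported depth image for selected encoder is fallbacked to CV_8U.
```

View pics/w3c.png

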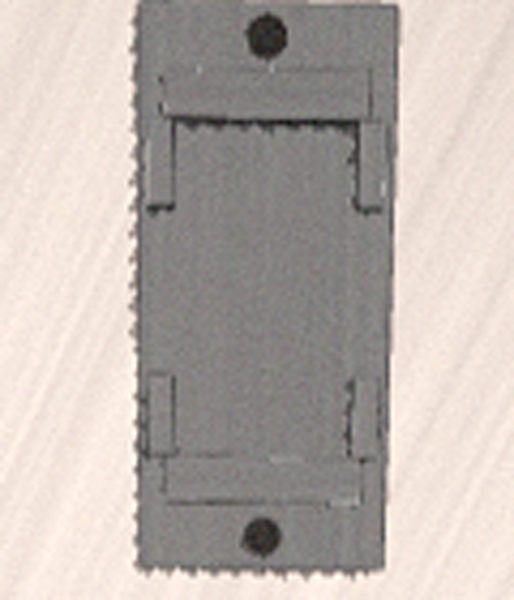

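>>> send_rows:
  moves:
    - [[-0.014,0.026,-0.01,0,0,-1],[-0.014,0.026,-0.02,0,0,0],[-0.014,0.026,-0.03,0,0,0],[-0.014,0.026,-0.04,0,0,0],[0,0,-0.03,0,0,0]]

```text
time_s: 5.75
tool_pos: [504.0, -203.9, 51.1]
tcp_rot: [-0.002, 0.53, 0.848, -0.0]
wrist_force: [0.1, -0.7, -0.4]
finger_gap: 0.275
grip_force: 30.0
```

>>> send_rows:
  moves:
    - [[0,0,-0.01,0,0,0],[0,0,0,0,0,0]]

```text
time_s: 5.95
tool_pos: [506.2, -206.6, 42.7]
tcp_rot: [-0.001, 0.53, 0.848, -0.0]
wrist_force: [0.2, -0.1, -0.2]
finger_gap: 0.272
grip_force: 30.0
```

Run:
```python
from h import *
st()
im=cap('wrist','w4.png'); c=cal('wrist'); np.savez('w4.npz',*c)
cv2.imwrite('pics/w4c.png',cv2.resize(cv2.imread('pics/w4.png')[130:400,220:440],(488,600),interpolation=cv2.INTER_CUBIC))
```

```text
t 5.95 tcp [ 506.2 -206.6   42.7] jaw deg 25.99 z [-0.002  0.001 -1.   ] F [ 0.2 -0.1 -0.2] gap 25.5 gf 30.0 q [-0.45  0.48  1.68 -0.    0.98 -0.91]
```

View pics/w4c.png

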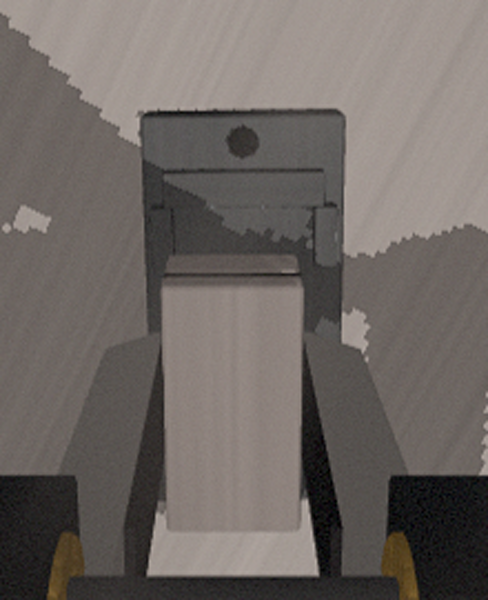

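The view shows the held block above the pocket: block front bottom edge at about row 245, columns 295-355. The holder's far edge is at row 179.5 (columns 284.5-375), the hole at (329.6,193.5) and the pocket end lug at row 223.

Run:
```python
from h import *
z=np.load('w4.npz'); c=[z[k] for k in z]; st()
T=np.array([506.2,-206.6]); a=np.radians(25.99); ex=np.array([np.cos(a),np.sin(a)]); ey=np.array([-ex[1],ex[0]])
def loc(n,u,v,zz):
    p=p2w(c,u,v,zz); d=p[:2]-T; print(n,'local',(d@ex).round(1),(d@ey).round(1))
for n,u,v,zz in(('farL',284.5,180.5,12),('farR',375,180.5,12),('hole',329.6,193.5,12),('lugL',298,223.5,17),('lugR',362,223.5,17),('botL',295.3,244.8,38.7),('botR',354.8,244.8,38.7),('topL',293.5,258,60.7),('topR',356.2,258,60.7),('tbL',296,369,60.7),('tbR',355,369,60.7),('sideL',286.5,270,12),('sideR',374,270,12)): loc(n,u,v,zz)
```

```text
t 6.0 tcp [ 507.1 -206.9   44.1] jaw deg 26.01 z [-0.  0. -1.] F [-0.   0.2 -0.4] gap 25.8 gf 30.0 q [-0.45  0.48  1.68 -0.    0.98 -0.91]
farL local -18.9 49.7
farR local 26.2 49.7
hole local 3.6 43.2
lugL local -12.2 28.8
lugR local 19.8 28.8
botL local -12.2 23.8
botR local 14.8 23.8
topL local -11.5 24.4
topR local 13.8 24.4
tbL local -11.3 -26.1
tbR local 14.3 -26.1
sideL local -19.0 2.6
sideR local 27.2 2.6
```

>>> send_rows:
  moves:
    - [[0.001,0.003,0,0,0,0],[0,0,-0.009,0,0,0],[0,0,-0.007,0,0,0],[0,0,-0.005,0,0,0],[0,0,0,0,0,0]]

```text
time_s: 6.5
tool_pos: [507.8, -203.0, 22.1]
tcp_rot: [-0.001, 0.529, 0.849, -0.0]
wrist_force: [0.4, -0.2, -0.2]
finger_gap: 0.276
grip_force: 30.0
```

Run:
```python
from h import *
st()
im=cap('wrist','w5.png'); c=cal('wrist'); np.savez('w5.npz',*c); st()
cv2.imwrite('pics/w5c.png',cv2.resize(cv2.imread('pics/w5.png')[150:400,230:430],(480,600),interpolation=cv2.INTER_CUBIC))
```

```text
t 6.5 tcp [ 507.8 -203.    22.1] jaw deg 26.1 z [-0.001  0.001 -1.   ] F [ 0.4 -0.2 -0.2] gap 25.9 gf 30.0 q [-0.45  0.52  1.69 -0.    0.94 -0.9 ]
t 6.55 tcp [ 508.1 -203.1   22.6] jaw deg 26.11 z [-0.001  0.    -1.   ] F [ 0.8 -0.5 -0.3] gap 25.8 gf 30.0 q [-0.45  0.52  1.69  0.    0.94 -0.9 ]
```

View pics/w5c.png

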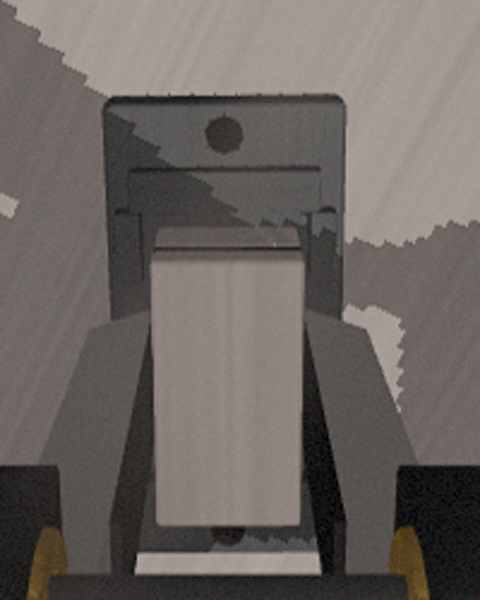

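The block's front bottom edge is at row 245 (columns 294.6-354.6). Holder far edge is at row 191 (columns 273-374), its holes at (323.3,205.8) and (325.4,373.8), and the lug inner faces at columns 289 and 358.

Run:
```python
from h import *
z=np.load('w5.npz'); c=[z[k] for k in z]
T=np.array([508,-203.]); a=np.radians(26.1); ex=np.array([np.cos(a),np.sin(a)]); ey=np.array([-ex[1],ex[0]])
def loc(n,u,v,zz):
    p=p2w(c,u,v,zz); d=p[:2]-T; print(n,'local',(d@ex).round(1),(d@ey).round(1))
for n,u,v,zz in(('farL',273.3,191.5,12),('farR',373.8,191.5,12),('hole',323.3,205.8,12),('hole2',325.4,373,12),('lugL',289.2,238.3,17),('lugR',358.3,238.3,17),('botL',294.6,245,18.5),('botR',354.6,245,18.5),('topL',292.9,255.4,40.5),('topR',357,255.4,40.5),('tbL',295.4,368.5,40.5),('tbR',355.8,368.5,40.5),('sideL',275.8,275,12),('sideR',372.5,275,12)): loc(n,u,v,zz)
```

```text
farL local -22.7 47.9
farR local 22.6 47.9
hole local -0.2 41.4
hole2 local 0.8 -44.6
lugL local -15.6 27.4
lugR local 15.7 27.4
botL local -13.1 24.7
botR local 14.0 24.7
topL local -12.2 26.5
topR local 13.4 26.5
tbL local -12.1 -24.4
tbR local 13.9 -24.4
sideL local -22.8 8.1
sideR local 23.2 8.0
```

>>> send_rows:
  moves:
    - [[0,-0.001,-0.003,0,0,0],[0,0,-0.002,0,0,0],[0,0,-0.001,0,0,0],[0,0,0,0,0,0]]

```text
time_s: 6.95
tool_pos: [508.2, -204.1, 16.8]
tcp_rot: [-0.0, 0.529, 0.849, -0.0]
wrist_force: [0.1, 0.6, -0.9]
finger_gap: 0.275
grip_force: 30.0
```

Run:
```python
from h import *
st()
```

```text
t 6.95 tcp [ 508.2 -204.1   16.8] jaw deg 26.11 z [-0.  0. -1.] F [ 0.1  0.6 -0.9] gap 25.8 gf 30.0 q [-0.45  0.53  1.69 -0.    0.93 -0.9 ]
```

>>> send_rows:
  moves:
    - [[0,0,-0.001,0,0,0],[0,0,0,0,0,0]]

```text
time_s: 7.15
tool_pos: [508.3, -204.2, 16.0]
tcp_rot: [0.0, 0.529, 0.849, 0.0]
wrist_force: [0.5, -0.8, -0.7]
finger_gap: 0.275
grip_force: 30.0
```

>>> send_rows:
  moves:
    - [[0,0,0,0,0,0],[0,0,0,0,0,0],[0,0,0,0,0,0],[0,0,0,0,0,0],[0,0,0,0,0,0]]
  jaw: 0.25

```text
time_s: 7.65
tool_pos: [508.2, -204.2, 16.0]
tcp_rot: [0.0, 0.529, 0.849, -0.0]
wrist_force: [0.3, -0.2, 0.2]
finger_gap: 0.661
grip_force: 0.0
```

>>> send_rows:
  moves:
    - [[0,0,0,0,0,0],[0,0,0,0,0,0],[0,0,0,0,0,0],[0,0,0,0,0,0]]

```text
time_s: 8.05
tool_pos: [508.2, -204.2, 15.9]
tcp_rot: [-0.0, 0.529, 0.849, -0.0]
wrist_force: [0.3, -0.3, -0.4]
finger_gap: 0.746
grip_force: 0.0
```

Run:
```python
from h import *
st()
im=cap('wrist','w6.png'); c=cal('wrist'); np.savez('w6.npz',*c); st()
cv2.imwrite('pics/w6c.png',cv2.resize(cv2.imread('pics/w6.png')[150:400,230:430],(480,600),interpolation=cv2.INTER_CUBIC))
```

```text
t 8.05 tcp [ 508.2 -204.2   15.9] jaw deg 26.11 z [-0. -0. -1.] F [ 0.3 -0.3 -0.4] gap 70.2 gf 0.0 q [-0.45  0.53  1.69 -0.    0.93 -0.9 ]
t 8.1 tcp [ 508.2 -204.2   15.9] jaw deg 26.11 z [-0. -0. -1.] F [-0.7 -0.2 -0.3] gap 70.2 gf 0.0 q [-0.45  0.53  1.69 -0.    0.93 -0.9 ]
```

View pics/w6c.png

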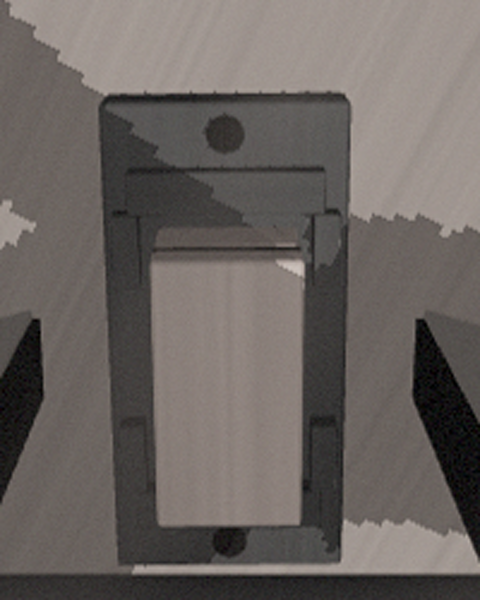

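The block is seated and centred in the pocket, with the lugs visible all round it.

>>> send_rows:
  moves:
    - [[0,0,-0.005,0,0,0],[0,0,-0.004,0,0,0],[0,0,-0.003,0,0,0],[0,0,0,0,0,0]]

```text
time_s: 8.5
tool_pos: [507.9, -204.0, 3.3]
tcp_rot: [-0.001, 0.529, 0.849, -0.0]
wrist_force: [0.5, 1.1, -0.2]
finger_gap: 0.748
grip_force: 0.0
```

>>> send_rows:
  moves:
    - [[0,0,0,0,0,0],[0,0,0,0,0,0],[0,0,0,0,0,0],[0,0,0,0,0,0],[0,0,0,0,0,0]]
  jaw: 1

```text
time_s: 9.0
tool_pos: [508.3, -204.2, 4.1]
tcp_rot: [0.0, 0.529, 0.849, 0.0]
wrist_force: [-0.7, 1.0, 1.5]
finger_gap: 0.484
grip_force: 30.0
```

Run:
```python
from h import *
st()
c=cal('top'); f=lambda u,v,z:p2w(c,220+u/3,140+v/3,z)[:2].round(1)
print('plate',f(212.5,243.5,36),'knob',f(208,321,75),'base corners',[f(*p,12) for p in((66,124),(378,142),(366,366),(52,348))],'gauge',f(262,150,77),'guide corners',[f(*p,40) for p in((153,206),(275,212),(272,281),(150,275))],'holes',[f(*p,24) for p in((125,320),(167,322),(252,327),(295,329))])
```

```text
t 9.0 tcp [ 508.3 -204.2    4.1] jaw deg 26.11 z [ 0. -0. -1.] F [-0.7  1.   1.5] gap 45.5 gf 30.0 q [-0.45  0.55  1.69 -0.    0.9  -0.9 ]
plate [576.4 127.5] knob [501.1 127.3] base corners [array([691.1, 272.6]), array([681.2, -26.9]), array([466.2, -19.6]), array([476.2, 277.5])] gauge [658.5  82.5] guide corners [array([609.9, 183.9]), array([607. ,  69.8]), array([542.2,  70.9]), array([545. , 184.6])] holes [array([503.6, 208.2]), array([502.6, 168.8]), array([499.8,  88.9]), array([498.9,  48.5])]
```

>>> send_rows:
  moves:
    - [[0,0,0.01,0,0,0],[0,0,0.03,0,0,0],[0,0,0.05,0,0,0],[0,0,0.05,0,0,0],[0,0,0.04,0,0,0]]

```text
time_s: 9.5
tool_pos: [508.2, -204.1, 187.4]
tcp_rot: [0.001, 0.529, 0.849, 0.0]
wrist_force: [0.7, -0.0, -2.5]
finger_gap: 0.486
grip_force: 30.0
```

>>> send_rows:
  moves:
    - [[0.012,0.03,0,0,0,-5.6],[0.013,0.045,0,0,0,-5.6],[0.013,0.05,0,0,0,-5.6],[0.013,0.05,0,0,0,-5.6],[0.012,0.035,0,0,0,-5.6]]

```text
time_s: 10.0
tool_pos: [570.3, 5.5, 184.5]
tcp_rot: [-0.0, 0.72, 0.694, 0.0]
wrist_force: [0.2, -0.1, -3.1]
finger_gap: 0.482
grip_force: 30.0
```

>>> send_rows:
  moves:
    - [[0,0,0,0,0,0],[0,0,0,0,0,0]]

```text
time_s: 10.2
tool_pos: [570.1, 3.2, 184.1]
tcp_rot: [-0.0, 0.718, 0.696, -0.0]
wrist_force: [-0.5, 0.1, -4.0]
finger_gap: 0.484
grip_force: 30.0
```

Run:
```python
from h import *
st()
im=cap('wrist','w7.png'); c=cal('wrist'); np.savez('w7.npz',*c); st()
cv2.imwrite('pics/w7c.png',cv2.resize(cv2.imread('pics/w7.png')[0:400,150:560],(615,600),interpolation=cv2.INTER_CUBIC))
```

```text
t 10.2 tcp [570.1   3.2 184.1] jaw deg -1.76 z [-0.001 -0.    -1.   ] F [-0.5  0.1 -4. ] gap 45.5 gf 30.0 q [-0.06  0.36  1.49 -0.    1.29 -0.03]
t 10.25 tcp [570.1   2.3 184.1] jaw deg -1.82 z [-0. -0. -1.] F [-0.2 -0.3 -2.5] gap 45.6 gf 30.0 q [-0.06  0.36  1.49 -0.    1.29 -0.03]
```

View pics/w7c.png

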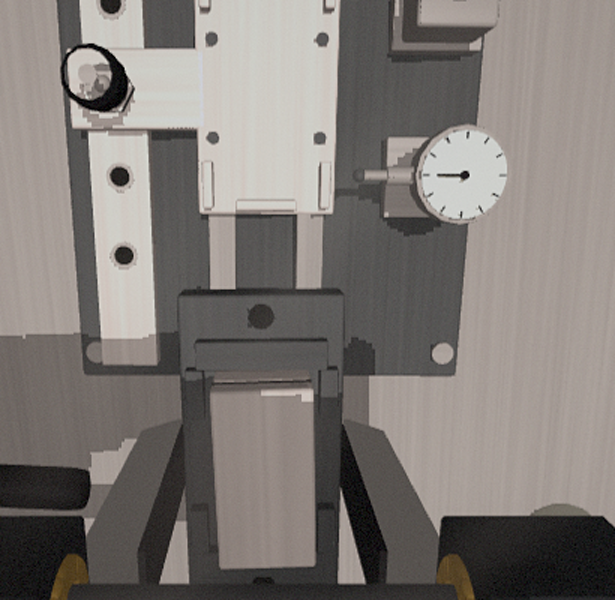

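The holder is held with the block in it; its far edge is at crop row 291, hole at (261,316). The nest is above, with plate holes at (211,39), (321,39), (211,139), (320,138) and the near guide at (237-296, 200-210). The gauge is on the -y side at (463,174) and the knob is at (95,78).

Run:
```python
from h import *
z=np.load('w7.npz'); c=[z[k] for k in z]; st()
g=cv2.cvtColor(cv2.imread('pics/w7.png'),cv2.COLOR_BGR2GRAY)
# refine hole centroids
P=[]
for u,v in((211,39),(321,39),(211,139),(320,138)):
    u=150+u/1.5; v=v/1.5; x,y=int(round(u)),int(round(v)); w=g[y-6:y+7,x-6:x+7].astype(float); m=np.clip(np.percentile(w,85)*0.75-w,0,None); yy,xx=np.mgrid[-6:7,-6:7]
    uu,vv=x+(m*xx).sum()/m.sum(), y+(m*yy).sum()/m.sum(); p=p2w(c,uu,vv,36); P.append(p[:2]); print((uu,vv),p.round(1))
P=np.array(P); N=P.mean(0); d=(P[0]+P[1]-P[2]-P[3])/2; e=(P[1]+P[3]-P[0]-P[2])/2
print('nest',N,'yaw',np.degrees(np.arctan2(-d[0],d[1])),np.degrees(np.arctan2(e[1],e[0])),d,e)
f=lambda u,v,zz:p2w(c,150+u/1.5,v/1.5,zz)[:2].round(1)
print('plate near corners',f(201,213,36),f(333,215,36),'guide in/out',f(266,200,45),f(266,205,45),f(266,211,45))
print('guides L inner',f(214,180,45),'R inner',f(319,180,45))
print('gauge',f(463,174,77),'knob',f(95,78,75),'probe tip',f(357,175,60),'holes',f(120,176,24),f(124,255,24))
T=np.array([570.1,2.8])
for n,p in(('farL',(180,294,190)),('farR',(343,294,190)),('hole',(261,316,192)),('hole2',(263,582,192))): print(n,f(*p)-T)
```

```text
t 10.25 tcp [570.1   2.3 184.1] jaw deg -1.82 z [-0. -0. -1.] F [-0.2 -0.3 -2.5] gap 45.6 gf 30.0 q [-0.06  0.36  1.49 -0.    1.29 -0.03]
(np.float64(290.58126014061656), np.float64(25.516495402920498)) [550.8 148.4  36. ]
(np.float64(364.49641025641023), np.float64(25.874358974358973)) [602.9 146.5  36. ]
(np.float64(291.5813721413721), np.float64(91.355841995842)) [549.2 104.5  36. ]
(np.float64(362.7675048938413), np.float64(91.76675199518145)) [601.3 102.5  36. ]
nest [576.06821208 125.46143396] yaw -2.083173538032425 -2.12387540641696 [ 1.596226   43.88338656] [52.07030982 -1.93105902]
plate near corners [541.6  68.6] [607.9  65.5] guide in/out [574.4  74. ] [574.4  71.7] [574.3  68.8]
guides L inner [549.6  84.2] R inner [600.3  82.6]
gauge [659.8  82.6] knob [503.9 126.4] probe tip [616.4  84. ] holes [500.   88.1] [498.5  47.9]
farL [-20.9  49. ]
farR [23.9 47.5]
hole [ 1.2 42.5]
hole2 [ -0.9 -41. ]
```

>>> send_rows:
  moves:
    - [[0.002,0.03,0,0,0,-0.3],[0.002,0.045,0,0,0,0],[0.002,0.035,-0.02,0,0,0],[0,0.0125,-0.04,0,0,0],[0,0,-0.03,0,0,0]]

```text
time_s: 10.75
tool_pos: [575.8, 125.6, 92.3]
tcp_rot: [-0.0, 0.72, 0.694, -0.0]
wrist_force: [0.1, -0.6, -3.7]
finger_gap: 0.482
grip_force: 30.0
```

>>> send_rows:
  moves:
    - [[0,0,-0.02,0,0,0],[0,0,-0.01,0,0,0],[0,0,0,0,0,0],[0,0,0,0,0,0]]

```text
time_s: 11.15
tool_pos: [577.0, 124.6, 65.1]
tcp_rot: [0.0, 0.721, 0.693, 0.001]
wrist_force: [-0.2, 0.3, -2.9]
finger_gap: 0.484
grip_force: 30.0
```

Run:
```python
from h import *
st()
im=cap('wrist','w8.png'); c=cal('wrist'); np.savez('w8.npz',*c); st()
cv2.imwrite('pics/w8c.png',cv2.resize(cv2.imread('pics/w8.png')[90:410,200:460],(650,800),interpolation=cv2.INTER_CUBIC)[:600])
```

```text
t 11.15 tcp [577.  124.6  65.1] jaw deg -2.22 z [ 0.001  0.    -1.   ] F [-0.2  0.3 -2.9] gap 45.5 gf 30.0 q [ 0.15  0.53  1.54 -0.    1.07  0.19]
t 11.2 tcp [577.1 124.8  65.4] jaw deg -2.22 z [ 0.002  0.    -1.   ] F [-0.1 -0.8 -2.3] gap 45.8 gf 30.0 q [ 0.15  0.53  1.54 -0.    1.07  0.19]
```

View pics/w8c.png

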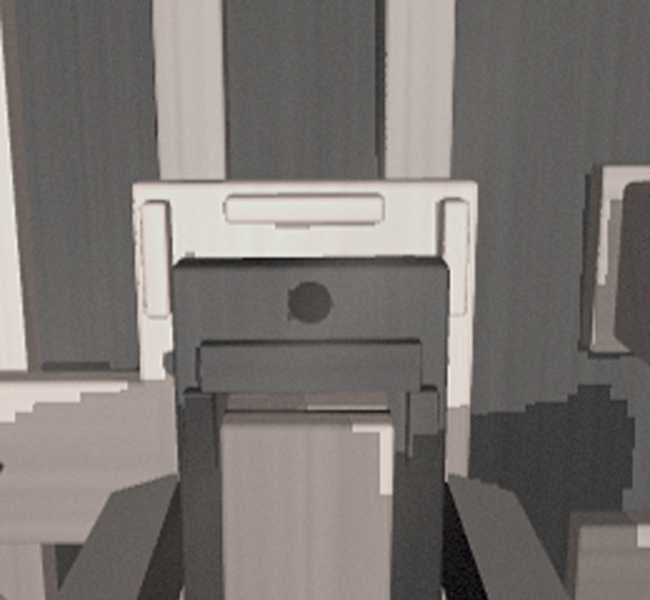

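The far guide's inner edge is at crop row 220 (columns 226-384) and the side guides' inner edges are at columns 168 and 443. The held holder's far edge is at row 262 (columns 174-447), with its hole at (309,302).

Run:
```python
from h import *
z=np.load('w8.npz'); c=[z[k] for k in z]
T=np.array([577,124.7]); a=np.radians(-2.2); ex=np.array([np.cos(a),np.sin(a)]); ey=np.array([-ex[1],ex[0]])
def loc(n,u,v,zz):
    p=p2w(c,200+u/2.5,90+v/2.5,zz); d=p[:2]-T; print(n,p[:2].round(1),'local',(d@ex).round(1),(d@ey).round(1))
for a in(('guide inL',226,220,45),('guide inR',384,220,45),('sideL',168,205,45),('sideL2',171,310,45),('sideR',443,205,45),('sideR2',446,310,45),('plateL',133,183,36),('plateR',477,183,36),('plateL2',140,350,36),('plateR2',472,350,36),
 ('hfarL',174,265,73),('hfarR',447,265,73),('hbot',310,259,61),('hole',309,302,73),('sideHL',182,480,73),('sideHR',443,480,73)): loc(*a)
```

```text
guide inL [563.2 178.4] local -15.8 53.2
guide inR [593.  177.3] local 13.9 53.1
sideL [552.5 181.7] local -26.6 56.0
sideL2 [551.6 161.6] local -26.8 35.9
sideR [604.1 179.6] local 25.0 55.9
sideR2 [604.5 159.5] local 26.2 35.9
plateL [544.8 185.3] local -34.5 59.3
plateR [611.8 182.7] local 32.6 59.3
plateL2 [543.5 151.9] local -34.5 25.9
plateR2 [610.9 149.2] local 32.9 25.8
hfarL [556.6 174.6] local -22.3 49.1
hfarR [601.3 172.8] local 22.4 49.0
hbot [578.8 172.9] local -0.0 48.2
hole [578.4 167.6] local -0.2 42.9
sideHL [555.3 137.2] local -22.2 11.7
sideHR [600.4 135.4] local 22.9 11.6
```

>>> send_rows:
  moves:
    - [[-0.0008,0.0007,0,0,0,0],[0,0,-0.008,0,0,0],[0,0,-0.006,0,0,0],[0,0,-0.005,0,0,0],[0,0,0,0,0,0]]

```text
time_s: 11.7
tool_pos: [575.1, 125.7, 43.9]
tcp_rot: [-0.0, 0.72, 0.693, -0.001]
wrist_force: [-0.3, -0.1, -3.0]
finger_gap: 0.484
grip_force: 30.0
```

>>> send_rows:
  moves:
    - [[0,0,-0.002,0,0,0],[0,0,-0.0015,0,0,0],[0,0,-0.001,0,0,0],[0,0,0,0,0,0]]

```text
time_s: 12.1
tool_pos: [575.6, 125.8, 40.4]
tcp_rot: [-0.0, 0.72, 0.693, -0.0]
wrist_force: [-0.5, -0.1, -3.3]
finger_gap: 0.483
grip_force: 30.0
```

Run:
```python
from h import *
st()
```

```text
t 12.1 tcp [575.6 125.8  40.4] jaw deg -2.19 z [-0. -0. -1.] F [-0.5 -0.1 -3.3] gap 45.4 gf 30.0 q [ 0.15  0.57  1.55 -0.    1.02  0.19]
```

>>> send_rows:
  moves:
    - [[0,0,-0.0008,0,0,0],[0,0,0,0,0,0]]

```text
time_s: 12.3
tool_pos: [575.7, 125.8, 40.1]
tcp_rot: [0.0, 0.721, 0.693, 0.0]
wrist_force: [-2.1, -0.4, 1.5]
finger_gap: 0.488
grip_force: 30.0
```

>>> send_rows:
  moves:
    - [[0,0,0,0,0,0],[0,0,0,0,0,0],[0,0,0,0,0,0],[0,0,0,0,0,0]]
  jaw: 0.25

```text
time_s: 12.7
tool_pos: [575.7, 125.8, 39.7]
tcp_rot: [0.0, 0.72, 0.693, 0.0]
wrist_force: [-0.3, 0.5, 0.1]
finger_gap: 0.745
grip_force: 0.0
```

Run:
```python
from h import *
st()
im=cap('wrist','w9.png'); c=cal('wrist'); np.savez('w9.npz',*c); st()
cv2.imwrite('pics/w9c.png',cv2.resize(cv2.imread('pics/w9.png')[110:390,180:480],(643,600),interpolation=cv2.INTER_CUBIC))
```

```text
t 12.7 tcp [575.7 125.8  39.7] jaw deg -2.19 z [ 0.  0. -1.] F [-0.3  0.5  0.1] gap 70.0 gf 0.0 q [ 0.15  0.57  1.55 -0.    1.02  0.19]
t 12.75 tcp [575.6 125.8  39.6] jaw deg -2.19 z [ 0.  0. -1.] F [0.3 0.3 0.5] gap 70.4 gf 0.0 q [0.15 0.57 1.55 0.   1.02 0.19]
```

View pics/w9c.png

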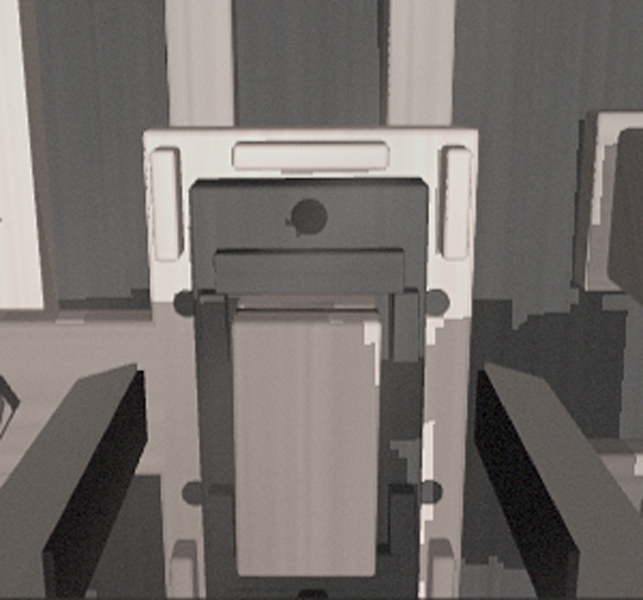

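The holder sits flat inside the nest guides with the block in it, and the fingers are open and clear.

>>> send_rows:
  moves:
    - [[0,0,0.015,0,0,0],[0,0,0.03,0,0,0],[0,0,0.035,0,0,0],[0,0,0.02,0,0,8.2],[0,0,0,0,0,8.2]]

```text
time_s: 13.25
tool_pos: [577.0, 126.1, 144.3]
tcp_rot: [0.002, 0.612, 0.791, 0.002]
wrist_force: [0.3, 0.7, -0.8]
finger_gap: 0.748
grip_force: 0.0
```

>>> send_rows:
  moves:
    - [[-0.015,0,0,0,0,8.2],[-0.015,0,0,0,0,8.2],[-0.015,0,0,0,0,8.2],[-0.015,0.001,0,0,0,8.2],[-0.014,0.001,0,0,0,8.2]]

```text
time_s: 13.75
tool_pos: [501.1, 127.9, 140.8]
tcp_rot: [0.0, 0.296, 0.955, 0.0]
wrist_force: [0.3, 0.0, -0.1]
finger_gap: 0.753
grip_force: 0.0
```

>>> send_rows:
  moves:
    - [[0,0,0,0,0,8.2],[0,0,0,0,0,8.2],[0,0,0,0,0,8.2],[0,0,0,0,0,8.2],[0,0,0,0,0,0]]

```text
time_s: 14.25
tool_pos: [501.8, 127.9, 140.7]
tcp_rot: [0.001, 0.016, 1.0, 0.0]
wrist_force: [-0.2, -0.0, -0.6]
finger_gap: 0.747
grip_force: 0.0
```

Run:
```python
from h import *
st(); cap('wrist','w10.png'); spots('wrist',(('knob',65),('gauge',77),('block_mid',70),('holder_mid',50)))
c=cal('wrist'); print(-c[1].T@c[2],c[1].round(2)[2], w2p(c,[501.2,128,75]),w2p(c,[501.2,128,53]))
```

```text
t 14.25 tcp [501.8 127.9 140.7] jaw deg 88.15 z [ 0.001  0.    -1.   ] F [-0.2 -0.  -0.6] gap 70.2 gf 0.0 q [ 0.18  0.29  1.69 -0.    1.16 -1.36]
knob 0.55 [301. 227. 343. 272.] [500.7 127.1  65. ]
gauge 0.98 [235. 435. 299. 480.] [644.9  83.5  77. ]
block_mid 0.59 [293. 329. 372. 378.] [570.5 131.2  70. ]
holder_mid 0.86 [257. 311. 394. 374.] [573.1 126.4  50. ]
[426.35103668 131.51543277 319.68696928] [ 0.26 -0.01 -0.97] [323.59954873 255.59730914] [323.68798999 245.74041359]
```

>>> send_rows:
  moves:
    - [[-0.001,-0.0005,-0.03,0,0,-0.2],[0,0,-0.03,0,0,0],[0,0,-0.02,0,0,0],[0,0,-0.01,0,0,0],[0,0,-0.003,0,0,0]]

```text
time_s: 15.0
tool_pos: [500.4, 127.3, 46.1]
tcp_rot: [-0.001, 0.02, 1.0, -0.0]
wrist_force: [-0.0, -0.5, -0.5]
finger_gap: 0.752
grip_force: 0.0
```

>>> send_rows:
  moves:
    - [[0,0,0,0,0,0],[0,0,0,0,0,0],[0,0,0,0,0,0],[0,0,0,0,0,0],[0,0,0,0,0,0]]
  jaw: 1

```text
time_s: 15.5
tool_pos: [500.7, 127.3, 47.0]
tcp_rot: [0.0, 0.019, 1.0, 0.0]
wrist_force: [-0.4, -0.3, 0.2]
finger_gap: 0.362
grip_force: 0.0
```

>>> send_rows:
  moves:
    - [[0,0,0,0,0,0],[0,0,0,0,0,0],[0,0,0,0,0,0],[0,0,0,0,0,0]]

```text
time_s: 15.9
tool_pos: [500.7, 127.3, 46.8]
tcp_rot: [0.0, 0.019, 1.0, 0.0]
wrist_force: [-0.7, -0.3, 3.3]
finger_gap: 0.268
grip_force: 30.0
```

Run:
```python
from h import *
st()
```

```text
t 15.9 tcp [500.7 127.3  46.8] jaw deg 87.81 z [ 0.  0. -1.] F [-0.7 -0.3  3.3] gap 25.2 gf 30.0 q [ 0.18  0.42  1.76 -0.    0.96 -1.35]
```

>>> send_rows:
  moves:
    - [[0,0,0.003,0,0,0],[0,0,0.004,0,0,0],[0,0,0.004,0,0,0],[0,0,0.0025,0,0,0],[0,0,0,0,0,0]]

```text
time_s: 16.4
tool_pos: [500.5, 127.3, 60.3]
tcp_rot: [-0.0, 0.019, 1.0, -0.0]
wrist_force: [2.8, 0.6, -6.7]
finger_gap: 0.267
grip_force: 30.0
```

Run:
```python
from h import *
st()
```

```text
t 16.4 tcp [500.5 127.3  60.3] jaw deg 87.81 z [-0. -0. -1.] F [ 2.8  0.6 -6.7] gap 25.1 gf 30.0 q [ 0.18  0.4   1.76 -0.    0.99 -1.35]
```

>>> send_rows:
  moves:
    - [[-0.0002,-0.005,0,0,0,0],[-0.0003,-0.009,0,0,0,0],[-0.0004,-0.011,0,0,0,0],[-0.0004,-0.009,0,0,0,0],[-0.0002,-0.006,0,0,0,0]]

```text
time_s: 16.9
tool_pos: [499.1, 86.2, 60.1]
tcp_rot: [0.0, 0.019, 1.0, -0.0]
wrist_force: [4.0, 1.9, -7.5]
finger_gap: 0.269
grip_force: 30.0
```

>>> send_rows:
  moves:
    - [[0,0,0,0,0,0],[0,0,0,0,0,0]]

```text
time_s: 17.1
tool_pos: [499.1, 86.9, 60.1]
tcp_rot: [-0.0, 0.019, 1.0, -0.0]
wrist_force: [3.7, -1.7, -7.8]
finger_gap: 0.269
grip_force: 30.0
```

Run:
```python
from h import *
st()
```

```text
t 17.1 tcp [499.1  86.9  60.1] jaw deg 87.78 z [-0. -0. -1.] F [ 3.7 -1.7 -7.8] gap 25.3 gf 30.0 q [ 0.1   0.38  1.78 -0.    0.98 -1.43]
```

>>> send_rows:
  moves:
    - [[0,0,-0.004,0,0,0],[0,0,-0.004,0,0,0],[0,0,-0.0035,0,0,0],[0,0,-0.0015,0,0,0],[0,0,0,0,0,0]]

```text
time_s: 17.6
tool_pos: [499.2, 87.5, 47.1]
tcp_rot: [0.0, 0.019, 1.0, 0.0]
wrist_force: [3.5, -0.3, -4.1]
finger_gap: 0.271
grip_force: 30.0
```

Run:
```python
from h import *
st()
```

```text
t 17.6 tcp [499.2  87.5  47.1] jaw deg 87.82 z [ 0.  0. -1.] F [ 3.5 -0.3 -4.1] gap 25.4 gf 30.0 q [ 0.1   0.4   1.79  0.    0.95 -1.43]
```

>>> send_rows:
  moves:
    - [[0,0,0,0,0,0],[0,0,0,0,0,0],[0,0,0,0,0,0],[0,0,0,0,0,0],[0,0,0,0,0,0]]
  jaw: 0.3

```text
time_s: 18.1
tool_pos: [499.0, 87.4, 47.2]
tcp_rot: [-0.0, 0.019, 1.0, 0.0]
wrist_force: [-0.9, 0.5, -0.9]
finger_gap: 0.656
grip_force: 0.0
```

>>> send_rows:
  moves:
    - [[0,0,0,0,0,0],[0,0,0.01,0,0,0],[0,0,0.03,0,0,0],[0,0,0.04,0,0,0],[0,0,0.04,0,0,0]]

```text
time_s: 18.6
tool_pos: [498.8, 87.3, 169.2]
tcp_rot: [-0.0, 0.019, 1.0, -0.0]
wrist_force: [0.2, 0.7, -0.2]
finger_gap: 0.698
grip_force: 0.0
```

>>> send_rows:
  moves:
    - [[-0.02,0,0.03,0,0,0],[-0.02,0,0.02,0,0,0],[0,0,0,0,0,0],[0,0,0,0,0,0]]

```text
time_s: 19.0
tool_pos: [459.3, 87.3, 217.6]
tcp_rot: [0.001, 0.019, 1.0, 0.0]
wrist_force: [0.8, 0.2, 0.7]
finger_gap: 0.698
grip_force: 0.0
```

Run:
```python
from h import *
st(); cap('wrist','w11.png'); cap('top','t11.png')
spots('wrist',(('knob',65),('gauge',77),('block_mid',70),('holder_mid',50)))
spots('top',(('knob',65),('gauge',77),('block_mid',70),('holder_mid',50)))
c=cal('wrist')
for n,X in(('pred knob home',[499.6,88,75.5]),('knob bottom/side',[486.6,88,75.5]),('knob +10',[499.6,88,85.5])): print(n,w2p(c,X).round(1))
```

```text
t 19.0 tcp [459.3  87.3 217.6] jaw deg 87.81 z [ 0.001  0.    -1.   ] F [0.8 0.2 0.7] gap 65.6 gf 0.0 q [ 0.11  0.1   1.73 -0.    1.31 -1.42]
knob 0.65 [310. 252. 343. 289.] [497.7  87.9  65. ]
gauge 0.83 [302. 380. 348. 465.] [634.8  81.3  77. ]
gauge 0.74 [387. 382. 429. 445.] [628.2 154.7  77. ]
block_mid 0.91 [  0. 108.  53. 168.] [ 383.2 -132.5   70. ]
block_mid 0.86 [299. 333. 360. 366.] [567.7  87.9  70. ]
block_mid 0.51 [266. 238. 390. 370.] [525.6  88.3  70. ]
holder_mid 0.96 [273. 316. 381. 365.] [569.5  85.6  50. ]
gauge 0.51 [299. 182. 316. 202.] [652.   81.6  77. ]
block_mid 0.74 [405. 314. 418. 332.] [ 304.  -207.1   70. ]
block_mid 0.72 [294. 216. 314. 224.] [576.4  88.8  70. ]
block_mid 0.45 [390. 282. 401. 304.] [ 383.1 -163.7   70. ]
holder_mid 0.95 [288. 213. 322. 231.] [573.2  87.9  50. ]
pred knob home [326.5 276.5]
knob bottom/side [325.9 261.1]
knob +10 [326.6 280.8]
```

```bash
python3 -c "
from cell import robot
print(robot.finish_job())"
```

```text
the job is handed in; nothing more can be done
None
```

I handed the job in at about 19 s of the 54 s allowed. The block is in the holder, the holder is in the nest, and the carriage is pinned at the gauge station; the final camera and force readings agreed with that, but no verdict came back.

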